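# Roll the sample tube onto the photo tray's line

### The arm

A 6-joint arm with a two-finger parallel gripper is mounted at the origin on the work surface. World frame = base frame: x ahead of the robot, y to its left, z up, the work surface at z = 0. Lengths are in m, angles in rad, forces in N, time in s.
With the tool pointing down it reaches from about 0.35 to 0.775 m from the base axis. Payload 7.3 kg.
Tool frame: the origin (TCP) lies between the finger pads; the fingertips stand 25 mm ahead of it and the grasp point (between the pads) lies 6 mm ahead of it; y points along the fingers, z is the direction in which the jaws open and shut, and the axes are right-handed (so a half turn about y gives the same grasp; the last joint's range is limited). The gripper opens to 92 mm and grips with 3 to 60 N. Pads are 19 mm wide; open, the fingers measure 130 mm over their backs; the gripper's body (75 mm by 190 mm) begins 47 mm behind the grasp point.
Start: joints at [0.988, 0.342, 1.524, -0, 1.275, -0.146], TCP at [0.222, 0.476, 0.252] pointing down, gripper open.
Joint ranges: [-2.53, 2.53], [-0.77, 2.02], [0.04, 2.7], [-1, 4.14], [0.28, 2.66], [-3.11, 3.11]. Speed limits (rad/s): [2.57, 2.57, 3.14, 3.14, 3.14, 3.14].

### API

Orientations are given as [roll, pitch, yaw] about the fixed x, y, z axes, in that order (R = Rz(yaw) Ry(pitch) Rx(roll)).
In Python, from cell import sensors, read_camera, hand_in gives the robot as it stands. The module is installed in compiled form; this text tells all that it offers.
- The arm moves only by the tool send_rows, never from a script. Its argument "motion" is a list that holds one entry, the list of rows, each a list of 4 numbers: the shift along the tool's x, y, z in m, then the turn about the tool's y in degrees. In form: [[[tx, ty, tz, twist], ...]]. A call has 1 to 8 rows; each row is the pose to reach, as a shift and turn from the pose measured when the call began, along the tool's axes at that moment; what a row does not reach only later rows make up. A row lasts 1/10 s, in which the tool goes at most 50 mm and 8.59 degrees, less where a joint would pass 70% of its speed; a pose out of reach is approached as far as the arm can. A call with a gripper value outside its range is refused whole. "gripper" is the opening, from 0 (shut) to 1 (fully open), set as the call begins (left out, the last holds). The fingers move at their own pace and stop on an object; "grip_force" is the grip in N (left out, the last holds). Time passes only in rows, so rows that repeat a pose let the fingers close. It gives the time, the measured TCP pose, the force and the opening at its end, in the units of the state.
- sensors.observe(): the state, without advancing time (a new reading comes with each control period).
- read_camera(name): name is "side" or "top" or "wrist"; returns a dict with "frame" (400x640x3 uint8, red, green, blue), "fx", "fy", "cx", "cy" (pixels), "extrinsics" (4x4, takes a point from world to camera coordinates). Camera axes: x right, y up, looking along -z (the intrinsics and any distortion apply to the point x, -y, -z); pixel columns grow to the right and rows downward; lengths in m; the calibration is good to about 2 mm. The wrist camera is an equidistant fisheye: a pixel r from the principal point sees the ray r / f radians off the axis. A picture is of the moment at which its call begins. There is no depth.
- hand_in(): hands the job in, once; it reports no verdict.
The state is a dict: "time": time; "qpos": joint angles; "qvel": joint speeds; "joint_efforts": joint torques, N m; "tool_pos": TCP position; "tool_rot": TCP orientation; "contact_force": force on the tool from outside, world axes, zero at the start; "torque": the same for the moment, N m; "opening": finger opening in m.
Only numpy, scipy, OpenCV 4.12 (cv2) and the standard library are available. Lean on these libraries where they do the work, as an engineer would, in place of code of your own. Each camera call takes 0.05 s, during which the arm holds its last target.

### The job

In the shallow photo tray two capped bone-sample tubes lie against opposite rims. With the fingertips, push the top of the longer tube sideways to set it rolling away from its rim, and roll it over the tray floor until it lies at rest on the dark marked line, centred over it and pointing along it. Do not pick the tube up or carry it, and leave the shorter tube, the jar and the loose bone where they are.

Things in the scene. Friction and masses are not known exactly. Their poses are not given: they have to be found in the camera images.
- tray: Fixed shallow tray, 236 x 256 mm outside, 220 (its x) x 240 mm (its y) inside. Origin: centre of its underside, on the table. White floor 6 mm above the table; grey rim 8 mm thick, its top 16 mm above the table (10 mm above the tray floor). Its x axis runs along the line and both tubes, y across them.
- line: Dark straight line, 8 mm wide, printed flat on the tray floor across its whole inner length of 220 mm; parallel to the tray's x axis, up to 25 mm off the tray's middle in y. Origin: middle of the line, on the tray floor. x runs along the line, y across it. It does not stand out of the floor.
- long_tube: The longer tube, to be rolled: loose rigid closed cylinder, 32 mm diameter, 130 mm long, clear, grey caps; 50 to 100 g. Origin: middle of its axis (22 mm above the table; its top at 38 mm); x along the axis, y and z turn as it rolls. Starts parallel to the line, 2 to 4 mm from the +y or -y rim: no room for a finger behind it. Some rolling resistance: if let go when slow it stops within mm. A fingertip on its top moves twice as far as it.
- short_tube: The shorter tube, leave alone: loose, same make and 32 mm diameter, 80 mm long. Origin: middle of its axis; x along the axis. Lies by the rim opposite to the long tube.
- jar: Leave alone: loose upright jar, 48 mm in diameter, 60 mm tall, white cap, standing beyond the tray's far (+x) end. Origin: centre of its underside.
- bone: Leave alone: loose long bone, about 170 mm long, 20 mm thick, lying on the table beside the tray on its +y side. Origin: on the table below its middle; x along its shaft.
- bone_box: Fixed open cardboard box of small bones, 150 x 110 mm, 50 mm tall, beside the tray on its -y side. Origin: centre of its underside.
Mind the look-alikes: they are no part of the job. Leave any purple look-alike of the long_tube alone.

How it is judged:
By the outcome, as a careful person would: the job done as asked, in the order asked, and still so for the second after the job is handed in, with the robot touching nothing.
It also fails if it takes over 67 s, if anything falls off the work surface, if the arm or the gripper's body presses on something with over 40 N, if the wrist force passes 120 N, or if a joint passes its speed limit or range.

## Working session

There is one attempt and no reset: what is moved stays moved. The work goes in short steps, Python scripts to look and compute and a tool call to move; the robot and the scene stay as the last step left them, time stands still between calls to the robot, and variables do not carry over. Pictures are saved under pics/ and viewed, and the job is handed in when it is done.

Besides the shell and the picture viewer there is one more tool, called after "Emit:" as name(argument=value, ...), one argument or row to a line, values as JSON. send_rows: Moves the arm, as the interface text tells. Its arguments: {"type":"object","properties":{"motion":{"type":"array"},"gripper":{"type":"number"},"grip_force":{"type":"number"}},"required":["motion"]}

```bash
mkdir -p pics; python3 - <<'E'
from cell import sensors, read_camera
import cv2,numpy as np
print(sensors.observe())
for n in ("side","top","wrist"):
    c=read_camera(n); cv2.imwrite(f"pics/{n}0.png",c["frame"][:,:,::-1])
    print(n,c["fx"],c["fy"],c["cx"],c["cy"],np.round(c["extrinsics"],4).tolist(),[k for k in c])
E
```

```text
{'time': 0.0, 'qpos': array([ 9.88016569e-01,  3.42722546e-01,  1.52503884e+00, -1.38024613e-05,
        1.27543201e+00, -1.45987768e-01]), 'qvel': array([-0.00093627, -0.00047324, -0.00148441, -0.00056279, -0.00176094,
        0.00253403]), 'joint_efforts': array([-2.01436691e-03, -4.31232655e+01, -2.44217581e+01,  7.16942246e-02,
        5.59248368e-02, -1.79287858e-04]), 'tool_pos': array([0.22185431, 0.47539152, 0.25103743]), 'tool_rot': array([-1.57238196e+00,  2.19801511e-04, -4.36788135e-01]), 'contact_force': array([ 0.19997823,  0.25438378, -0.33993423]), 'torque': array([-0.06278381, -0.03781691,  0.00606009]), 'opening': 0.09196084038501107}
side 394.15069604486575 394.15069604486575 319.978738328967 195.32661817906788 [[-0.9904, -0.1384, -0.004, 0.5729], [0.0817, -0.6076, 0.7901, -0.1187], [-0.1118, 0.7821, 0.613, -0.8627], [0.0, 0.0, 0.0, 1.0]] ['frame', 'fx', 'fy', 'cx', 'cy', 'extrinsics']
top 369.9007405889854 369.9007405889854 316.41495006924885 197.8386946210355 [[0.0126, -0.9999, 0.0048, -0.054], [0.9854, 0.0133, 0.1695, -0.5625], [-0.1695, 0.0026, 0.9855, -0.9797], [0.0, 0.0, 0.0, 1.0]] ['frame', 'fx', 'fy', 'cx', 'cy', 'extrinsics']
wrist 309.70691628693146 309.70691628693146 321.4387229220172 203.16196519806888 [[0.4237, 0.9058, -0.0022, -0.5237], [-0.8615, 0.4022, -0.3099, 0.0378], [-0.2798, 0.1331, 0.9508, -0.391], [0.0, 0.0, 0.0, 1.0]] ['frame', 'fx', 'fy', 'cx', 'cy', 'extrinsics']
```

View pics/top0.png

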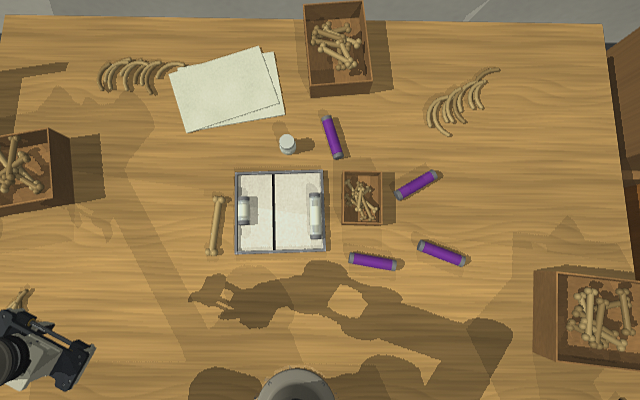

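View pics/side0.png

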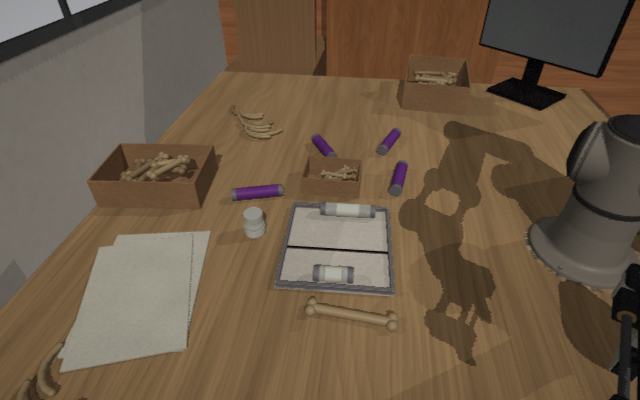

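View pics/wrist0.png

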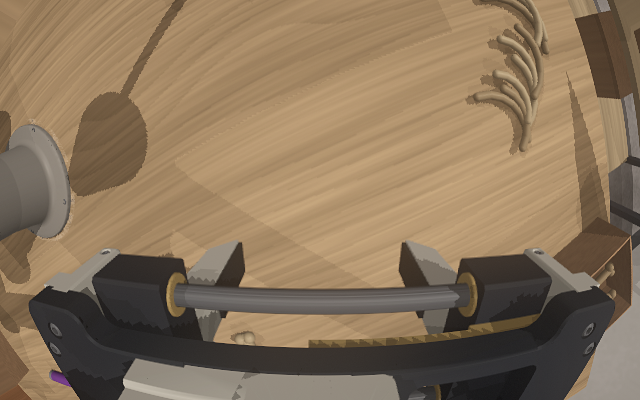

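The top view shows three candidates. The white tube at (316,215) is clear with grey caps and about 47 px long, the white tube at (243,211) is shorter at about 28 px, and the four purple ones are decoys. The long tube is therefore the one at (316,215) by the tray's -y rim, and the line is at column 273. I'll confirm this in a crop and measure.

```bash
cat > h.py <<'E'
import numpy as np,cv2
from cell import sensors, read_camera
def ray(c,u,v,fish=False):
    E=c["extrinsics"];R=E[:3,:3];o=-R.T@E[:3,3]
    x=(u-c["cx"])/c["fx"];y=(v-c["cy"])/c["fy"]
    if fish:
        r=np.hypot(x,y);s=np.sin(r)/r if r>1e-9 else 1
        d=np.array([x*s,-y*s,-np.cos(r)])
    else: d=np.array([x,-y,-1.])
    return o,R.T@d
def onz(c,u,v,z,fish=False):
    o,d=ray(c,u,v,fish);return o+d*(z-o[2])/d[2]
def proj(c,p,fish=False):
    E=c["extrinsics"];q=E[:3,:3]@np.asarray(p)+E[:3,3];x,y,z=q[0],-q[1],-q[2]
    if fish:
        r=np.hypot(x,y);t=np.arctan2(r,z);k=t/r if r>1e-9 else 1/z
        x,y=x*k,y*k
    else:x,y=x/z,y/z
    return np.array([c["cx"]+c["fx"]*x,c["cy"]+c["fy"]*y])
E
python3 - <<'E'
from h import *
c=read_camera("top");f=c["frame"][:,:,::-1]
cv2.imwrite("pics/crop1.png",cv2.resize(f[155:265,195:390],None,fx=4,fy=4,interpolation=cv2.INTER_CUBIC))
g=f.astype(int).sum(2)/3
# line edges
for v in range(180,246,10):
    row=g[v,262:285]; w=np.clip(row.max()-30-row,0,None); print(v,262+(w*np.arange(len(row))).sum()/w.sum(), end=' ')
    u=262+(w*np.arange(len(row))).sum()/w.sum(); print(onz(c,u,v,.006).round(4))
for p in [(235,170),(326,170),(236,253),(326,252)]: print(p,onz(c,*p,.016).round(4))
for p in [(316,192),(316,239)]: print(p,onz(c,*p,.03).round(4))
E
```

```text
180 272.81894150417827 [0.6215 0.0811 0.006 ]
190 273.03118503118503 [0.5918 0.0795 0.006 ]
200 272.99298245614034 [0.5623 0.0787 0.006 ]
210 273.19699367088606 [0.5332 0.0771 0.006 ]
220 273.1964146531567 [0.5043 0.0762 0.006 ]
230 273.5841155234657 [0.4757 0.0742 0.006 ]
240 273.7022008253095 [0.4474 0.0729 0.006 ]
(235, 170) [0.6474 0.1905 0.016 ]
(326, 170) [ 0.6511 -0.0735  0.016 ]
(236, 253) [0.4093 0.1759 0.016 ]
(326, 252) [ 0.4153 -0.0754  0.016 ]
(316, 192) [ 0.583  -0.0453  0.03  ]
(316, 239) [ 0.4503 -0.047   0.03  ]
```

View pics/crop1.png

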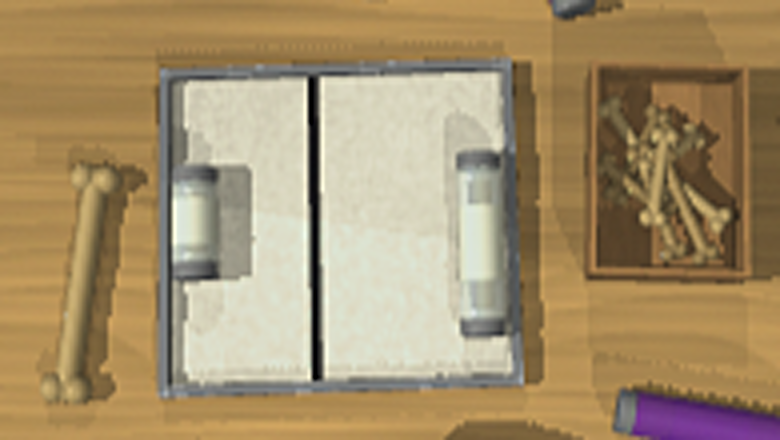

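The crop confirms it: the long tube is at the right (-y) rim, centred near (0.517,-0.046). The line is at y≈0.077 there and tilted about 2.7°. I'll move over the tray and turn the jaws along the tube.

Emit:
send_rows(
  motion=[
    [[0.04, 0, -0.025, 7.8], [0.08, 0, -0.05, 15.6], [0.12, 0, -0.075, 23.4], [0.16, 0, -0.1, 31.2], [0.2, 0, -0.125, 39], [0.24, 0, -0.15, 46.8], [0.28, 0, -0.175, 54.6], [0.32, 0, -0.2, 62.3]],
  ],
  gripper=0.65,
)

```text
time: 1.0
tool_pos: [0.428, 0.1572, 0.2515]
tool_rot: [-1.571, -0.001, -1.53]
contact_force: [0.9, 0.5, -0.2]
opening: 0.0597
```

```bash
python3 - <<'E'
from h import *
s=sensors.observe();print(s['time'],s['tool_pos'],s['tool_rot'],s['contact_force'],s['opening'])
E
```

```text
1.0 [0.42795578 0.15717539 0.25152811] [-1.57110501e+00 -5.74840564e-04 -1.52972514e+00] [ 0.90005553  0.47619455 -0.19949739] 0.059716098735691205
```

Emit:
send_rows(
  motion=[
    [[0.04, 0, 0.02, 0], [0.08, 0, 0.04, 0], [0.12, 0, 0.06, 0], [0.16, 0, 0.08, 0], [0.16, 0, 0.08, 0], [0.16, 0, 0.08, 0]],
  ],
)

```text
time: 1.6
tool_pos: [0.5143, -0.0001, 0.251]
tool_rot: [-1.572, 0.0, -1.532]
contact_force: [0.1, -0.1, -0.6]
opening: 0.0598
```

```bash
python3 - <<'E'
from h import *
s=sensors.observe();print(s['time'],s['tool_pos'],s['tool_rot'],s['contact_force'],s['opening'])
c=read_camera("wrist");cv2.imwrite("pics/w1.png",c["frame"][:,:,::-1]);np.save("w1.npy",c)
E=c["extrinsics"];print(-E[:3,:3].T@E[:3,3])
for p in [(.517,.077,.006),(.517,-.046,.038)]: print(proj(c,p,True))
E
```

```text
1.6 [ 5.14320428e-01 -7.91342352e-05  2.51027750e-01] [-1.57243578e+00  1.15242219e-05 -1.53206402e+00] [ 0.08819982 -0.0788321  -0.56372347] 0.05977648701448798
[0.51082548 0.08420193 0.38224413]
[326.88244807 111.48574306]
[322.93751724 217.45950092]
```

View pics/w1.png

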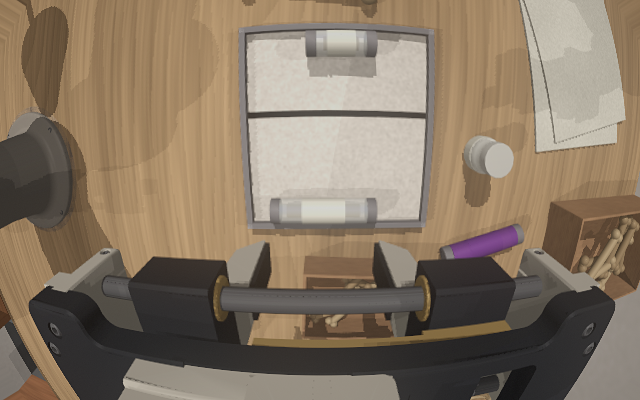

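```bash
python3 - <<'E'
from h import *
c=np.load("w1.npy",allow_pickle=True).item();f=c["frame"][:,:,::-1]
g=f.astype(int).sum(2)/3
P=[]
for u in range(255,422,3):
    col=g[100:130,u]; b=np.median(col); w=np.clip(b-40-col,0,None)
    if w.sum()>0: P.append(onz(c,u,100+(w*np.arange(30)).sum()/w.sum(),.006,True))
P=np.array(P);k=np.polyfit(P[:,0],P[:,1],1);print("line",k,"ang deg",np.degrees(np.arctan(k[0])),"y@.517",np.polyval(k,.517),"res",np.std(P[:,1]-np.polyval(k,P[:,0])))
cv2.imwrite("pics/w1c.png",cv2.resize(f[185:240,240:440],None,fx=4,fy=4,interpolation=cv2.INTER_CUBIC))
for p in [(240,29),(434,29),(248,227),(426,227)]: print(p,onz(c,*p,.016,True).round(4))
E
```

```text
line [0.04555123 0.05176502] ang deg 2.608090594870824 y@.517 0.07531500318531945 res 0.00011960105458293208
(240, 29) [0.4102 0.1775 0.016 ]
(434, 29) [0.6422 0.1909 0.016 ]
(248, 227) [ 0.4203 -0.0718  0.016 ]
(426, 227) [ 0.655  -0.0634  0.016 ]
```

View pics/w1c.png

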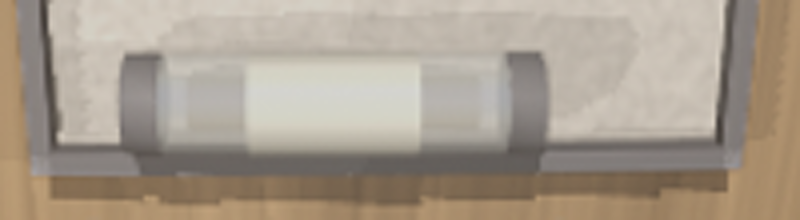

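```bash
cat >> h.py <<'E'
def tube_y(c,u,v,side,fish=True,r=.016,zc=.022):
    # silhouette edge pixel -> axis y; side=+1 edge is on the +y side of the tube; ray treated in the y-z plane
    o,d=ray(c,u,v,fish); n=np.hypot(d[1],d[2])
    y=o[1]+d[1]*(zc-o[2])/d[2]
    return y-side*r*n/abs(d[2]), o[0]+d[0]*(zc-o[2])/d[2]
E
python3 - <<'E'
from h import *
c=np.load("w1.npy",allow_pickle=True).item()
g=c["frame"].astype(int).sum(2)/3
for u in (273,276,370,373): print(u,g[192:230,u].astype(int))
print(g[211,264:276].astype(int),g[211,368:384].astype(int))
for u,v,s in [(274,198,1),(373,198,1),(274,222.5,-1),(373,222.5,-1)]: print(u,v,s,tube_y(c,u,v,s))
for u in (270,377): print(onz(c,u,211,.03,True))
E
```

```text
273 [198 198 200 198 197 182 144 110 120 125 128 132 136 140 141 144 146 147
 145 142 139 137 133 130 127 122 119 114 107 100  92  96 113 122 127 131
 134 113]
276 [202 202 201 197 192 173 133 109 118 123 128 131 134 138 141 145 147 149
 146 144 141 137 135 133 128 125 121 117 111 102  94  86  96  99  98  97
 100 108]
370 [184 185 184 183 185 167 120 116 121 125 128 132 133 136 137 138 140 140
 139 136 134 130 127 124 121 116 112 108 103  95  89  89  94  95  94  94
  94 100]
373 [180 180 181 182 184 166 119 113 119 124 127 130 132 134 136 137 139 140
 138 135 134 131 129 125 122 118 114 110 105  96  90  91  93  94  94  94
  95 102]
[193 192 191 192 189 173 139 140 141 142 142 143] [138 135 136 136 136 135 136 135 138 159 180 181 182 181 180 180]
274 198 1 (np.float64(-0.04579765883083893), np.float64(0.4562919374021161))
373 198 1 (np.float64(-0.041035458926125874), np.float64(0.5777351199930633))
274 222.5 -1 (np.float64(-0.04413101695340431), np.float64(0.45590095224067567))
373 222.5 -1 (np.float64(-0.03940675072183175), np.float64(0.5807337237836773))
[ 0.45238127 -0.0432843   0.03      ]
[ 0.58272084 -0.03825499  0.03      ]
```

The tube axis is centred at (0.5175,-0.0425), measures 130 mm as it should, and has 2.3–2.6° of yaw. I'll descend to just above its top, with the tips biased towards the rim side.

Emit:
send_rows(
  motion=[
    [[0.03, 0.03, 0.001, -0.4], [0.049, 0.07, 0.001, -0.4], [0.049, 0.11, 0.001, -0.4], [0.049, 0.14, 0.001, -0.4], [0.049, 0.165, 0.001, -0.4], [0.049, 0.175, 0.001, -0.4], [0.049, 0.175, 0.001, -0.4], [0.049, 0.175, 0.001, -0.4]],
  ],
)

```text
time: 2.45
tool_pos: [0.5173, -0.0475, 0.0773]
tool_rot: [-1.571, -0.0, -1.522]
contact_force: [-0.3, 1.1, 0.3]
opening: 0.0599
```

```bash
python3 - <<'E'
from h import *
s=sensors.observe();print(s['time'],s['tool_pos'],s['tool_rot'],s['contact_force'],s['opening'])
for n in("wrist","side"):
    c=read_camera(n);f=c["frame"][:,:,::-1]
    cv2.imwrite(f"pics/{n}2.png",f if n=="wrist" else cv2.resize(f[150:310,230:430],None,fx=3.5,fy=3.5,interpolation=cv2.INTER_CUBIC))
E
```

```text
2.45 [ 0.5172844  -0.04750654  0.07733695] [-1.57073011e+00 -3.42332685e-04 -1.52233503e+00] [-0.32262309  1.0676174   0.27677735] 0.05988745069590451
```

View pics/wrist2.png

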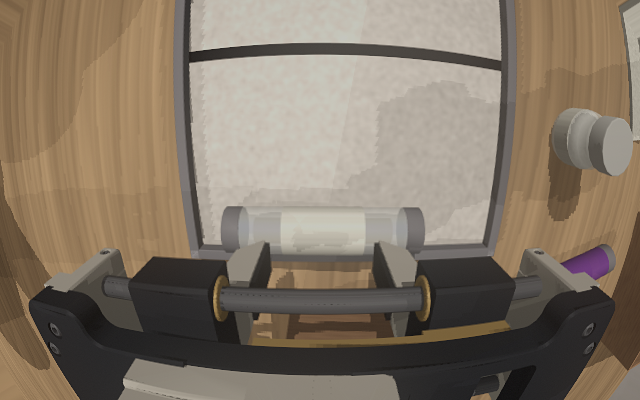

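View pics/side2.png

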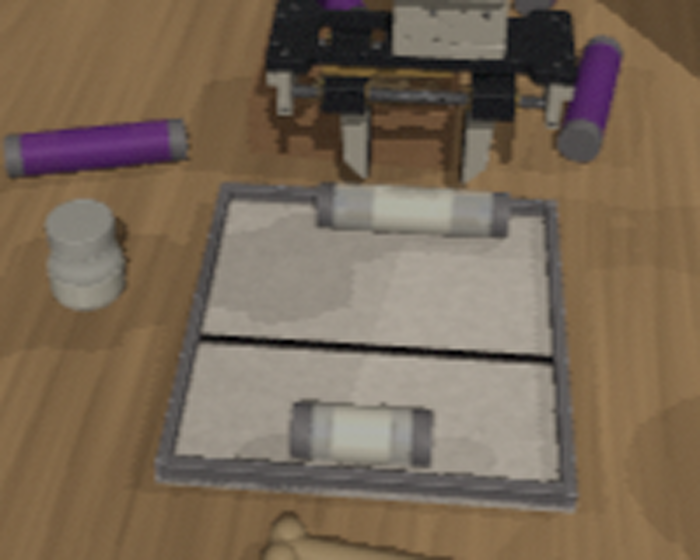

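The tips hover just above the rim-side half of the tube, near pixels (250,260) and (395,260). I'll descend gently.

Emit:
send_rows(
  motion=[
    [[0.001, 0.005, 0, 0], [0.001, 0.009, 0, 0], [0.001, 0.011, 0, 0], [0.001, 0.0125, 0, 0], [0.001, 0.0135, 0, 0], [0.001, 0.0135, 0, 0]],
  ],
)

```text
time: 3.15
tool_pos: [0.5176, -0.0489, 0.064]
tool_rot: [-1.57, -0.001, -1.523]
contact_force: [-0.2, -0.1, -0.3]
opening: 0.0596
```

Emit:
send_rows(
  motion=[
    [[0, 0.0005, 0, 0], [0, 0.001, 0, 0], [0, 0.0015, 0, 0], [0, 0.0015, 0, 0]],
  ],
)

```text
time: 3.55
tool_pos: [0.5177, -0.049, 0.0631]
tool_rot: [-1.57, -0.001, -1.523]
contact_force: [-0.4, -0.0, 5.0]
opening: 0.0593
```

Emit:
send_rows(
  motion=[
    [[-0.002, 0.0007, 0, 0], [-0.005, 0.0007, 0, 0], [-0.009, 0.0007, 0, 0], [-0.014, 0.0007, 0, 0], [-0.019, 0.0007, 0, 0], [-0.024, 0.0007, 0, 0], [-0.028, 0.0007, 0, 0], [-0.03, 0.0007, 0, 0]],
  ],
)

```text
time: 4.35
tool_pos: [0.5164, -0.0188, 0.063]
tool_rot: [-1.569, -0.001, -1.522]
contact_force: [-1.8, 0.8, 5.1]
opening: 0.0597
```

```bash
python3 - <<'E'
from h import *
s=sensors.observe();print(s['time'],s['tool_pos'],s['tool_rot'],s['contact_force'],s['opening'])
for n in("wrist",):
    c=read_camera(n);f=c["frame"][:,:,::-1];np.save("w3.npy",c)
    cv2.imwrite(f"pics/{n}3.png",f)
E
```

```text
4.35 [ 0.51639993 -0.01877197  0.06297824] [-1.56881719e+00 -1.05303149e-03 -1.52244975e+00] [-1.80202856  0.79206417  5.05342189] 0.05966694603811804
```

View pics/wrist3.png

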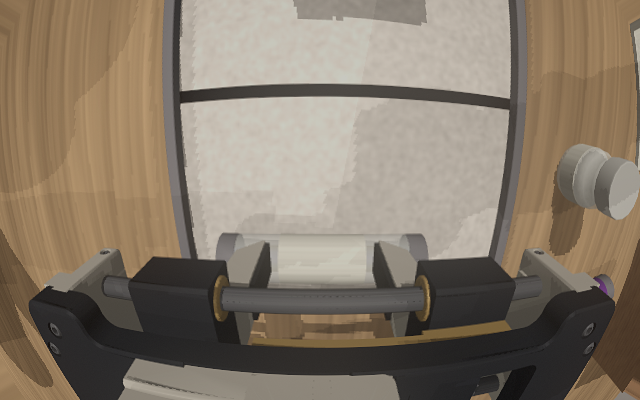

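The tube rolled about 15 mm under the tips and the force is still 5 N. I'll lift, step back and take a second stroke.

Emit:
send_rows(
  motion=[
    [[0, -0.006, 0, 0], [0.008, -0.006, 0, 0], [0.0155, -0.006, 0, 0], [0.0155, -0.006, 0, 0], [0.0155, -0.003, 0, 0], [0.0155, -0.0005, 0, 0], [0.0155, 0.0005, 0, 0], [0.0155, 0.0007, 0, 0]],
  ],
)

```text
time: 5.2
tool_pos: [0.517, -0.0341, 0.0629]
tool_rot: [-1.569, -0.001, -1.522]
contact_force: [-3.4, -0.2, 11.9]
opening: 0.0592
```

Emit:
send_rows(
  motion=[
    [[-0.002, 0.0007, 0, 0], [-0.005, 0.0007, 0, 0], [-0.009, 0.0007, 0, 0], [-0.014, 0.0007, 0, 0], [-0.019, 0.0007, 0, 0], [-0.024, 0.0007, 0, 0], [-0.028, 0.0007, 0, 0], [-0.03, 0.0007, 0, 0]],
  ],
)

```text
time: 6.0
tool_pos: [0.5157, -0.0037, 0.0629]
tool_rot: [-1.568, -0.001, -1.521]
contact_force: [-2.4, -0.4, 8.2]
opening: 0.0597
```

Emit:
send_rows(
  motion=[
    [[0, -0.006, 0, 0], [0.008, -0.006, 0, 0], [0.0155, -0.006, 0, 0], [0.0155, -0.006, 0, 0], [0.0155, -0.006, 0, 0]],
  ],
)

```text
time: 6.5
tool_pos: [0.5163, -0.0197, 0.0686]
tool_rot: [-1.569, -0.001, -1.523]
contact_force: [0.7, 1.2, 0.6]
opening: 0.0597
```

```bash
python3 - <<'E'
from h import *
s=sensors.observe();print(s['time'],s['tool_pos'],s['tool_rot'],s['contact_force'],s['opening'])
for n in("wrist",):
    c=read_camera(n);f=c["frame"][:,:,::-1];np.save("w4.npy",c)
    cv2.imwrite(f"pics/{n}4.png",f)
E
```

```text
6.5 [ 0.51631763 -0.01965645  0.06860688] [-1.56876644e+00 -1.26655166e-03 -1.52250049e+00] [0.68624937 1.23557747 0.62792402] 0.05966735580481171
```

View pics/wrist4.png

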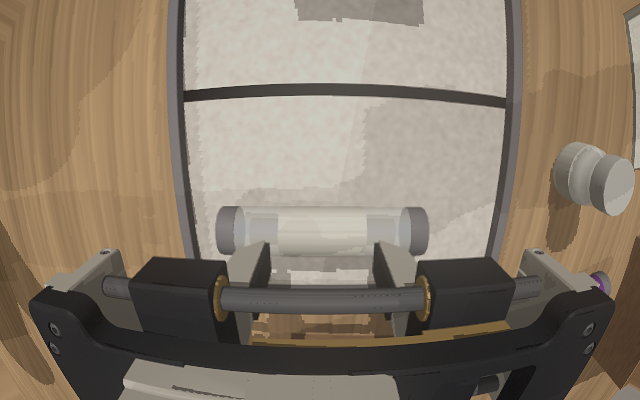

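The tube is at rows 206–255, tracking as expected. I'll measure it.

```bash
cat >> h.py <<'E'
def measure(c,ulr,vr):
    g=c["frame"].astype(int).sum(2)/3; out=[]
    for u in ulr:
        col=g[vr[0]:vr[1],u]; k=np.argmin(np.diff(col)); # steepest bright->dark
        d=np.diff(col)[max(k-2,0):k+3]; d=np.clip(-d,0,None)
        v=vr[0]+.5+(d*np.arange(max(k-2,0),max(k-2,0)+len(d))).sum()/d.sum()
        y,_=tube_y(c,u,v,1); 
        o=ray(c,u,v,True); x=onz(c,u,v,.026,True)[0]
        out.append((u,v,x,y))
    return np.array(out)
E
python3 - <<'E'
from h import *
c=np.load("w4.npy",allow_pickle=True).item()
m=measure(c,[222,226,230,234,408,412,416,420,424],(190,235));print(m.round(4))
print(np.polyfit(m[:,2],m[:,3],1), np.degrees(np.arctan(np.polyfit(m[:,2],m[:,3],1)[0])))
E
```

```text
[[ 2.220000e+02  2.059805e+02  4.538000e-01 -1.520000e-02]
 [ 2.260000e+02  2.055951e+02  4.564000e-01 -1.480000e-02]
 [ 2.300000e+02  2.056154e+02  4.590000e-01 -1.470000e-02]
 [ 2.340000e+02  2.056241e+02  4.615000e-01 -1.460000e-02]
 [ 4.080000e+02  2.064593e+02  5.673000e-01 -9.900000e-03]
 [ 4.120000e+02  2.064064e+02  5.699000e-01 -9.800000e-03]
 [ 4.160000e+02  2.064739e+02  5.725000e-01 -9.700000e-03]
 [ 4.200000e+02  2.064960e+02  5.751000e-01 -9.600000e-03]
 [ 4.240000e+02  2.092256e+02  5.780000e-01 -1.130000e-02]]
[ 0.041336   -0.03374682] 2.367031005955428
```

Axis y=-0.0123 at x=0.517, with 88 mm still to go. I'll continue with top strokes.

Emit:
send_rows(
  motion=[
    [[0, 0.004, 0, 0], [0, 0.0057, 0, 0], [0, 0.006, 0, 0], [-0.003, 0.006, 0, 0], [-0.008, 0.006, 0, 0], [-0.014, 0.006, 0, 0], [-0.02, 0.006, 0, 0], [-0.025, 0.006, 0, 0]],
  ],
)

```text
time: 7.35
tool_pos: [0.5151, 0.0059, 0.063]
tool_rot: [-1.568, -0.001, -1.522]
contact_force: [-2.2, 0.5, 6.8]
opening: 0.0599
```

Emit:
send_rows(
  motion=[
    [[-0.003, 0.0005, 0, 0], [-0.004, 0.0005, 0, 0], [-0.004, 0.0005, 0, 0], [-0.004, -0.006, 0, 0], [0.004, -0.006, 0, 0], [0.011, -0.006, 0, 0], [0.011, -0.006, 0, 0], [0.011, -0.006, 0, 0]],
  ],
)

```text
time: 8.15
tool_pos: [0.5155, -0.0055, 0.0688]
tool_rot: [-1.569, -0.001, -1.523]
contact_force: [0.4, -0.5, 0.4]
opening: 0.0595
```

Emit:
send_rows(
  motion=[
    [[0, 0.004, 0, 0], [0, 0.0057, 0, 0], [0, 0.006, 0, 0], [-0.003, 0.006, 0, 0], [-0.008, 0.006, 0, 0], [-0.014, 0.006, 0, 0], [-0.02, 0.006, 0, 0], [-0.025, 0.006, 0, 0]],
  ],
)

```text
time: 8.95
tool_pos: [0.5143, 0.0199, 0.0631]
tool_rot: [-1.569, -0.001, -1.522]
contact_force: [-1.8, -0.5, 4.7]
opening: 0.0597
```

Emit:
send_rows(
  motion=[
    [[-0.003, 0.0005, 0, 0], [-0.004, 0.0005, 0, 0], [-0.004, 0.0005, 0, 0], [-0.004, -0.006, 0, 0], [0.004, -0.006, 0, 0], [0.011, -0.006, 0, 0], [0.011, -0.006, 0, 0], [0.011, -0.006, 0, 0]],
  ],
)

```text
time: 9.75
tool_pos: [0.5147, 0.0085, 0.0688]
tool_rot: [-1.569, -0.001, -1.523]
contact_force: [-0.2, 1.0, -0.5]
opening: 0.0596
```

```bash
python3 - <<'E'
from h import *
s=sensors.observe();print(s['time'],s['tool_pos'],s['tool_rot'],s['contact_force'],s['opening'])
c=read_camera("wrist");f=c["frame"][:,:,::-1];np.save("w5.npy",c)
cv2.imwrite("pics/wrist5.png",f)
m=measure(c,[224,228,232,408,412,416],(190,235));print(m.round(4))
k=np.polyfit(m[:,2],m[:,3],1);print(k,np.degrees(np.arctan(k[0])),np.polyval(k,.517))
E
```

```text
9.75 [0.51467936 0.00849747 0.06881721] [-1.56931206e+00 -1.17437028e-03 -1.52326661e+00] [-0.20364471  1.04643441 -0.54684899] 0.059601956960499976
[[2.240000e+02 2.034016e+02 4.534000e-01 1.470000e-02]
 [2.280000e+02 2.033088e+02 4.560000e-01 1.480000e-02]
 [2.320000e+02 2.033026e+02 4.586000e-01 1.500000e-02]
 [4.080000e+02 2.040840e+02 5.655000e-01 1.970000e-02]
 [4.120000e+02 2.040702e+02 5.681000e-01 1.980000e-02]
 [4.160000e+02 2.041000e+02 5.707000e-01 1.990000e-02]]
[ 0.04429915 -0.00537936] 2.5364957392340624 0.01752329812794767
```

View pics/wrist5.png

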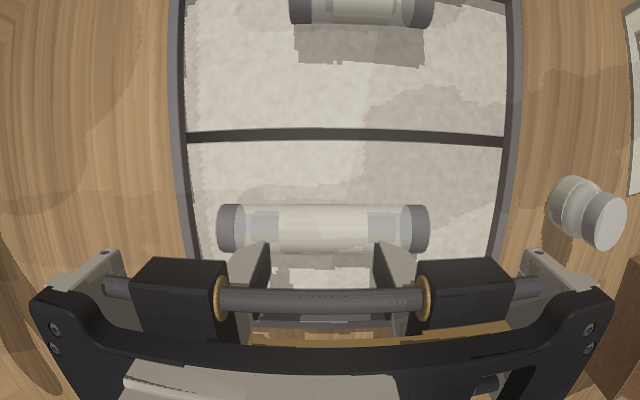

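At y=0.0175 with 58 mm left. I'll start the next stroke 3 mm further forward to stay well on the tips.

Emit:
send_rows(
  motion=[
    [[-0.003, 0.003, 0, 0], [-0.003, 0.0057, 0, 0], [-0.003, 0.0062, 0, 0], [-0.006, 0.0062, 0, 0], [-0.011, 0.0062, 0, 0], [-0.017, 0.0062, 0, 0], [-0.023, 0.0062, 0, 0], [-0.028, 0.0062, 0, 0]],
  ],
)

```text
time: 10.6
tool_pos: [0.5133, 0.0371, 0.063]
tool_rot: [-1.569, -0.001, -1.522]
contact_force: [-1.2, -0.8, 6.6]
opening: 0.06
```

Emit:
send_rows(
  motion=[
    [[-0.003, 0.0005, 0, 0], [-0.004, 0.0005, 0, 0], [-0.004, 0.0005, 0, 0], [-0.004, -0.006, 0, 0], [0.004, -0.006, 0, 0], [0.011, -0.006, 0, 0], [0.011, -0.006, 0, 0], [0.011, -0.006, 0, 0]],
  ],
)

```text
time: 11.4
tool_pos: [0.5138, 0.0257, 0.0688]
tool_rot: [-1.569, -0.001, -1.523]
contact_force: [0.1, 0.3, -0.1]
opening: 0.06
```

Emit:
send_rows(
  motion=[
    [[0, 0.004, 0, 0], [0, 0.0057, 0, 0], [0, 0.006, 0, 0], [-0.003, 0.006, 0, 0], [-0.008, 0.006, 0, 0], [-0.014, 0.006, 0, 0], [-0.02, 0.006, 0, 0], [-0.025, 0.006, 0, 0]],
  ],
)

```text
time: 12.2
tool_pos: [0.5125, 0.0511, 0.0631]
tool_rot: [-1.569, -0.001, -1.523]
contact_force: [-1.7, -0.6, 5.2]
opening: 0.06
```

Emit:
send_rows(
  motion=[
    [[-0.002, 0.0005, 0, 0], [-0.002, 0.0005, 0, 0], [-0.002, 0.0005, 0, 0], [-0.002, -0.006, 0, 0], [0.004, -0.006, 0, 0], [0.011, -0.006, 0, 0], [0.011, -0.006, 0, 0], [0.011, -0.006, 0, 0]],
  ],
)

```text
time: 13.0
tool_pos: [0.5129, 0.0397, 0.0689]
tool_rot: [-1.57, -0.001, -1.524]
contact_force: [-1.1, 0.0, 0.4]
opening: 0.0597
```

```bash
python3 - <<'E'
from h import *
s=sensors.observe();print(s['time'],s['tool_pos'],s['tool_rot'],s['contact_force'],s['opening'])
c=read_camera("wrist");f=c["frame"][:,:,::-1];np.save("w6.npy",c)
cv2.imwrite("pics/wrist6.png",f)
m=measure(c,[224,228,232,408,412,416],(190,235));print(m.round(4))
k=np.polyfit(m[:,2],m[:,3],1);print(k,np.degrees(np.arctan(k[0])),np.polyval(k,.517))
E
```

```text
13.0 [0.51294695 0.0396715  0.06885613] [-1.56972563e+00 -1.16498009e-03 -1.52395158e+00] [-1.12340565  0.03255579  0.42584785] 0.059701224627668595
[[2.240000e+02 2.075553e+02 4.515000e-01 4.300000e-02]
 [2.280000e+02 2.069559e+02 4.542000e-01 4.360000e-02]
 [2.320000e+02 2.069964e+02 4.568000e-01 4.370000e-02]
 [4.080000e+02 2.076261e+02 5.641000e-01 4.850000e-02]
 [4.120000e+02 2.076435e+02 5.667000e-01 4.860000e-02]
 [4.160000e+02 2.080547e+02 5.693000e-01 4.840000e-02]]
[0.04474986 0.02311501] 2.5622686918364175 0.0462506829917401
```

View pics/wrist6.png

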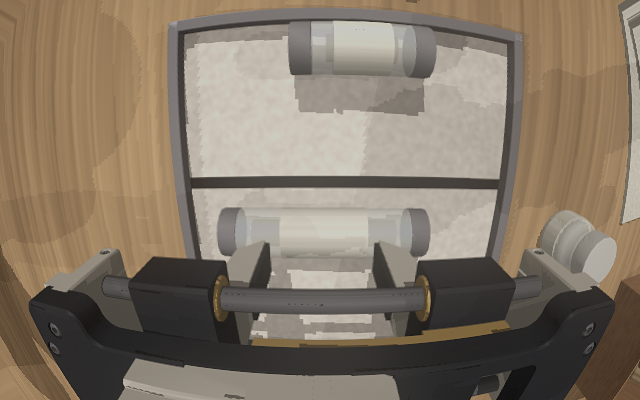

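Emit:
send_rows(
  motion=[
    [[0, 0.004, 0, 0], [0, 0.0057, 0, 0], [0, 0.006, 0, 0], [-0.003, 0.006, 0, 0], [-0.008, 0.006, 0, 0], [-0.014, 0.006, 0, 0], [-0.02, 0.006, 0, 0], [-0.025, 0.006, 0, 0]],
  ],
)

```text
time: 13.85
tool_pos: [0.5117, 0.0652, 0.0631]
tool_rot: [-1.57, -0.001, -1.523]
contact_force: [-1.2, -0.8, 6.1]
opening: 0.0593
```

Emit:
send_rows(
  motion=[
    [[-0.002, 0.0005, 0, 0], [-0.002, 0.0005, 0, 0], [-0.002, 0.0005, 0, 0], [-0.002, -0.006, 0, 0], [0.004, -0.012, 0, 0], [0.011, -0.02, 0, 0], [0.012, -0.02, 0, 0], [0.012, -0.02, 0, 0]],
  ],
)

```text
time: 14.65
tool_pos: [0.5124, 0.0528, 0.0834]
tool_rot: [-1.569, -0.001, -1.524]
contact_force: [-0.7, -0.1, -0.5]
opening: 0.0595
```

```bash
python3 - <<'E'
from h import *
s=sensors.observe();print(s['time'],s['tool_pos'],s['tool_rot'],s['contact_force'],s['opening'])
c=read_camera("wrist");f=c["frame"][:,:,::-1];np.save("w7.npy",c)
cv2.imwrite("pics/wrist7.png",f)
for vr in((175,235),):
    m=measure(c,[232,236,400,404,408],vr);print(m.round(4))
    k=np.polyfit(m[:,2],m[:,3],1);print(k,np.degrees(np.arctan(k[0])),np.polyval(k,.517))
E
```

```text
14.65 [0.51241309 0.05276352 0.08335851] [-1.56906591e+00 -1.26434558e-03 -1.52416241e+00] [-0.66710263 -0.14812284 -0.49844481] 0.05948262666124606
[[2.320000e+02 1.892832e+02 4.525000e-01 6.440000e-02]
 [2.360000e+02 1.892494e+02 4.553000e-01 6.450000e-02]
 [4.000000e+02 1.894746e+02 5.612000e-01 6.940000e-02]
 [4.040000e+02 1.895000e+02 5.639000e-01 6.950000e-02]
 [4.080000e+02 1.895371e+02 5.667000e-01 6.960000e-02]]
[0.04568061 0.04374473] 2.61548783650571 0.06736159983780371
```

View pics/wrist7.png

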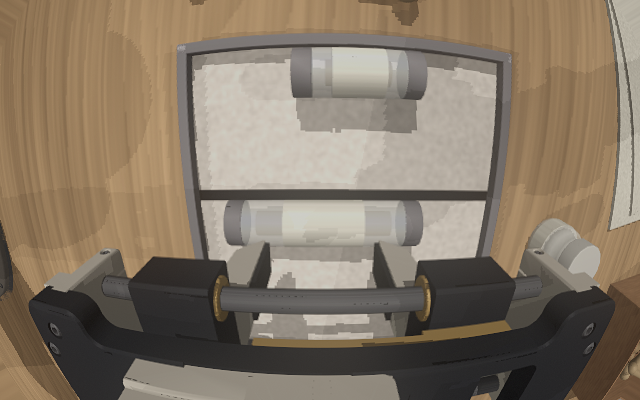

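The tube is at rows 199–245 and the line at row 195. That edge search caught the line, so I'll redo it with a tighter window.

```bash
python3 - <<'E'
from h import *
c=np.load("w7.npy",allow_pickle=True).item()
g=c["frame"].astype(int).sum(2)/3
for u in (234,406): print(g[185:215,u].astype(int))
P=[]
for u in list(range(206,222,2))+list(range(428,484,3)):
    col=g[180:212,u]; b=np.median(col); w=np.clip(b-40-col,0,None)
    if w.sum()>0: P.append(onz(c,u,180+(w*np.arange(32)).sum()/w.sum(),.006,True))
P=np.array(P);kl=np.polyfit(P[:,0],P[:,1],1);print("line",kl,np.polyval(kl,.517),np.std(P[:,1]-np.polyval(kl,P[:,0])))
for u,v in((234,198.7),(406,198.7)):print(tube_y(c,u,v,1),"line",np.polyval(kl,onz(c,u,v,.026,True)[0]))
E
```

```text
[192 185 187 191 149  73  61  63  63  63  63  62  62  62  65  95 104 107
 109 112 114 117 119 120 121 124 126 127 128 130]
[176 176 175 177 145  94  62  64  65  65  65  64  65  64  63  80 102 110
 111 112 115 117 119 120 120 120 121 116 123 135]
line [0.04402959 0.05280732] 0.07557061814935098 2.825359785458813e-05
(np.float64(0.05775740415318395), np.float64(0.45251610632351635)) line 0.07278202704838277
(np.float64(0.06309291951846625), np.float64(0.5673243796998891)) line 0.07773192791941982
```

15.4 mm to go, with line and tube parallel. I'll make the final stroke of about 30 mm at the finger, with a soft stop.

Emit:
send_rows(
  motion=[
    [[0, 0.01, 0, 0], [0, 0.016, 0, 0], [0, 0.0195, 0, 0], [0, 0.0207, 0, 0], [-0.003, 0.0207, 0, 0], [-0.008, 0.0207, 0, 0], [-0.013, 0.0207, 0, 0], [-0.018, 0.0207, 0, 0]],
  ],
)

```text
time: 15.5
tool_pos: [0.5108, 0.0712, 0.0629]
tool_rot: [-1.571, -0.001, -1.524]
contact_force: [-4.4, -0.3, 12.2]
opening: 0.0599
```

Emit:
send_rows(
  motion=[
    [[-0.004, 0.0005, 0, 0], [-0.008, 0.0005, 0, 0], [-0.01, 0.0005, 0, 0], [-0.0115, 0.0005, 0, 0], [-0.012, 0.0005, 0, 0], [-0.012, 0.0005, 0, 0], [-0.012, 0.0003, 0, 0]],
  ],
)

```text
time: 16.2
tool_pos: [0.5102, 0.0834, 0.063]
tool_rot: [-1.571, -0.001, -1.523]
contact_force: [-2.3, 0.5, 7.6]
opening: 0.0597
```

Emit:
send_rows(
  motion=[
    [[0, -0.001, 0, 0], [0, -0.005, 0, 0], [0, -0.02, 0, 0], [0.02, -0.05, 0, 0], [0.05, -0.09, 0, 0], [0.08, -0.12, 0, 0], [0.08, -0.12, 0, 0], [0.08, -0.12, 0, 0]],
  ],
)

```text
time: 17.0
tool_pos: [0.5139, 0.0033, 0.1832]
tool_rot: [-1.57, -0.001, -1.525]
contact_force: [-0.3, 1.1, -0.4]
opening: 0.0597
```

```bash
python3 - <<'E'
from h import *
s=sensors.observe();print(s['time'],s['tool_pos'],s['tool_rot'],s['contact_force'],s['opening'])
for n in("wrist","top","side"):
    c=read_camera(n);f=c["frame"][:,:,::-1];np.save(n[0]+"8.npy",c)
    cv2.imwrite(f"pics/{n}8.png",f if n=="wrist" else cv2.resize(f[150:310,230:430],None,fx=3.5,fy=3.5,interpolation=cv2.INTER_CUBIC))
E
```

```text
17.0 [0.51394932 0.00326592 0.18320113] [-1.56995621e+00 -1.08157983e-03 -1.52498793e+00] [-0.29932583  1.06855492 -0.41491142] 0.05966123206943304
```

View pics/wrist8.png

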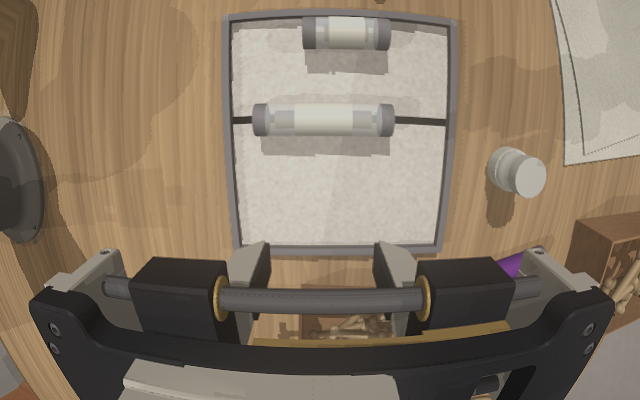

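View pics/top8.png

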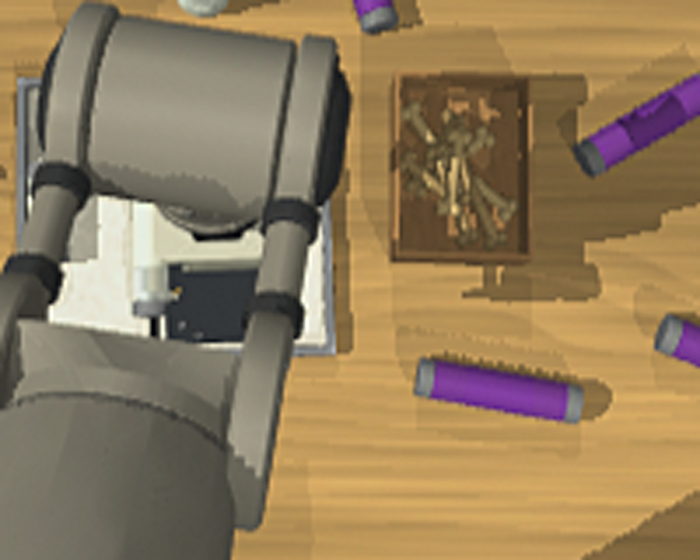

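The tube lies across the line, with caps at (262,120) and (386,120) and the line visible at both ends. Now a precise measurement.

```bash
python3 - <<'E'
from h import *
c=np.load("w8.npy",allow_pickle=True).item();g=c["frame"].astype(int).sum(2)/3
P=[]
for u in list(range(234,250,2))+list(range(398,443,3)):
    col=g[108:136,u]; b=np.median(col); w=np.clip(b-40-col,0,None)
    P.append(onz(c,u,108+(w*np.arange(28)).sum()/w.sum(),.006,True))
P=np.array(P);kl=np.polyfit(P[:,0],P[:,1],1);print("line",kl,np.polyval(kl,.517),np.std(P[:,1]-np.polyval(kl,P[:,0])))
for u in (258,262,266,380,384,388):
    col=g[95:145,u]; d=np.diff(col); a=np.argmin(d[:16]); i=slice(max(a-2,0),a+3)
    va=95.5+(np.clip(-d[i],0,None)*np.arange(len(d))[i]).sum()/np.clip(-d[i],0,None).sum()
    if u in(262,384):print(col.astype(int))
    ya,_=tube_y(c,u,va,1); x=onz(c,u,va,.024,True)[0]
    print(u,va,x,"ytube",ya,"err",ya-np.polyval(kl,x))
for u in(253,394):print(onz(c,u,119,.026,True))
E
```

```text
line [0.04604537 0.05142041] 0.07522586602252997 0.00012335539372588746
258 103.11627906976744 0.45046732852279836 ytube 0.07209389581585987 err -6.844896944893653e-05
[196 196 196 197 198 197 197 191 154 110 121 124 127 129 132 133 135 136
 138 139 141 141 139 136 134 131 129 126 123 120 117 115 111 107 104 100
  96  93  88  83  86 120 152 153 152 151 148 147 146 147]
262 102.93726235741445 0.454290874091692 ytube 0.07227589906788955 err -6.250227417126109e-05
266 102.225 0.45808162566918176 ytube 0.07297590497074549 err 0.00046295708328331076
380 103.0 0.5641433268199947 ytube 0.07717523685853975 err -0.0002213609217823348
[185 172 172 174 177 179 180 182 164 120 119 124 126 132 134 135 136 136
 136 137 136 135 136 129 131 129 127 125 122 120 117 114 111 107 103  98
  95  92  89  87  85  93 136 141 141 142 143 142 142 142]
384 103.22340425531915 0.5679688246245042 ytube 0.0772959899553464 err -0.00027675427313196554
388 103.46354166666667 0.5718147646891171 ytube 0.07741220728941287 err -0.0003376246585787418
[0.44638072 0.07306328 0.026     ]
[0.57820359 0.0791754  0.026     ]
```

```bash
python3 - <<'E'
from h import *
c=read_camera("wrist");c0=np.load("w8.npy",allow_pickle=True).item()
print(np.abs(c["frame"].astype(int)[90:150,240:400]-c0["frame"].astype(int)[90:150,240:400]).mean())
for u,v in((262,135.9),(384,136.8)):
    y,_=tube_y(c0,u,v,-1);x=onz(c0,u,v,.022,True)[0];print(y-(0.04605*x+.05142))
f=cv2.imread("pics/side8.png");print(f.shape)
s=sensors.observe();print(s['time'],s['tool_pos'],s['contact_force'],s['qvel'].round(3))
E
```

```text
7.502291666666666
0.00044298114403015787
-0.00047650557538304883
(560, 700, 3)
17.2 [0.51318821 0.00456968 0.1816848 ] [0.33813445 0.08719359 0.18165955] [ 0.001 -0.001 -0.006 -0.001  0.003 -0.002]
```

View pics/side8.png

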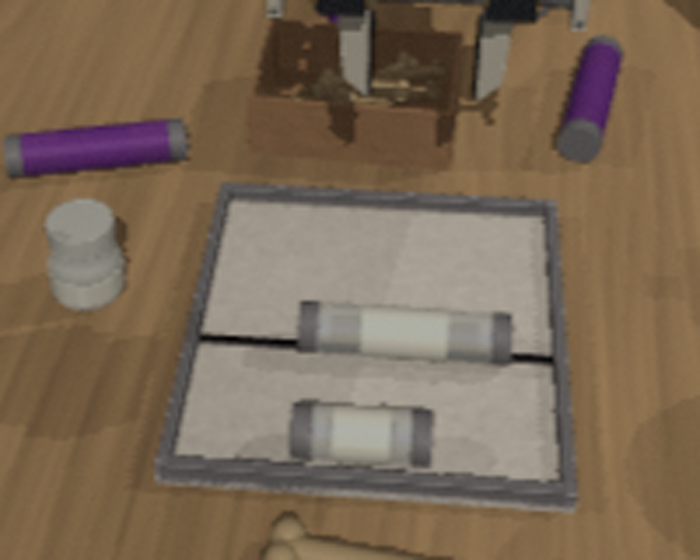

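The arm was still settling between those two frames, so I'll re-measure now that it is still, to be sure the tube is at rest.

```bash
python3 - <<'E'
from h import *
for n in range(2):
    c=read_camera("wrist")
    g=c["frame"].astype(int).sum(2)/3
    P=[]
    for u in list(range(234,250,2))+list(range(402,440,3)):
        col=g[108:136,u]; b=np.median(col); w=np.clip(b-40-col,0,None)
        P.append(onz(c,u,108+(w*np.arange(28)).sum()/w.sum(),.006,True))
    P=np.array(P);kl=np.polyfit(P[:,0],P[:,1],1);print("line",kl,np.std(P[:,1]-np.polyval(kl,P[:,0])))
    for u in (258,262,380,384,388):
        d=np.diff(g[95:145,u]); 
        def e(lo,hi,s):
            dd=np.clip(s*d,0,None);a=lo+np.argmax(dd[lo:hi]);i=np.arange(a-2,a+3);return 95.5+(dd[i]*i).sum()/dd[i].sum()
        va,vb=e(4,16,-1),e(36,46,1); r=[]
        for v,s in((va,1),(vb,-1)):
            y,_=tube_y(c,u,v,s);x=onz(c,u,v,.024,True)[0];r.append((y-np.polyval(kl,x))*1e3)
        print(u,round(va,1),round(vb,1),np.round(r,2),"mm")
E
```

```text
line [0.04465373 0.05203852] 0.000238439618633699
258 104.4 137.5 [-0.09  0.39] mm
262 104.3 137.9 [-0.09 -0.11] mm
380 110.7 138.0 [-5.82  0.21] mm
384 105.4 138.4 [-0.6  -0.09] mm
388 105.5 138.5 [-0.51 -0.09] mm
line [0.04519204 0.05178547] 0.00013857605559797464
258 104.4 137.5 [-0.16  0.3 ] mm
262 104.3 137.8 [-0.17 -0.08] mm
380 109.4 138.1 [-4.74  0.  ] mm
384 105.2 138.4 [-0.51 -0.22] mm
388 105.5 138.5 [-0.64 -0.22] mm
```

The tube is at rest, centred within about 0.4 mm and parallel to the line within about 0.3°. The reading of about -5 mm at u=380 is a spurious edge inside the cap, since its neighbouring columns agree. Nothing else has moved, so I'm handing in.

```bash
python3 -c "
from cell import hand_in
print(hand_in())"
```

```text
the job is handed in; nothing more can be done
None
```

The long tube now lies at rest on the dark line, and I handed the job in at about 17.4 s of robot time. I rolled it off the -y rim and all the way there with seven light top strokes, both fingertips pressing down with about 5–12 N. It was never gripped or lifted.

**Last checks:** Measured from both edges in the wrist camera, the tube's axis is within about 0.6 mm of the line's centre at each end. It points along the line to within about 0.3°, and it held still across the final frames with the gripper well clear.

**Disagreements:**
- One pixel column (u=380) read about -5 mm. I put this down to a false edge inside the cap, because the columns next to it agree with the rest.
- The top camera could not confirm the result because the arm blocked its view. The side view agreed by eye.

**Other objects:** The short tube and the jar look unmoved in the side view. The fingers never went near the bone, though I did not measure its position.

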